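# Pin the screen arm's link into its desk bracket

### The arm

A 6-joint arm with a two-finger parallel gripper is mounted at the origin on the work surface. World frame = base frame: x ahead of the robot, y to its left, z up, the work surface at z = 0. Lengths are in m, angles in degrees, forces in N, time in s.
With the tool pointing down it reaches from about 0.25 to 0.725 m from the base axis. Payload 9.7 kg.
Tool frame: the origin (TCP) lies on the centre line of the jaws, within the pads' length; the fingertips stand tip_reach ahead of it and the grasp point (between the pads) lies 2 mm behind it (tip_reach is the distance from the TCP to the fingertips, in m); z points along the fingers, y is the direction in which the jaws open and shut (so a half turn about z gives the same grasp; the last joint's range is limited). The gripper opens to 85 mm and grips with 20 to 120 N. Pads are 22 mm wide; open, the fingers measure 114 mm over their backs; the gripper's body (76 mm by 85 mm) begins 54 mm behind the grasp point. The pads swing forward as they close: fully open they stand 13 mm farther back than shut.
Start: joints at [-67.036, 4.979, 10.078, 95.1, 0, 90], TCP at [0.215, -0.506, 0.248] pointing down, gripper open.
Joint ranges: [-179.16, 179.16], [-48.56, 103.87], [-65.8, 70.77], [-126.05, 130.52], [-82.76, 87.17], [-180, 180]. Speed limits (degrees/s): [127.2, 127.2, 147.25, 180, 180, 180].

### API

Orientations are given as [roll, pitch, yaw] about the fixed x, y, z axes, in that order (R = Rz(yaw) Ry(pitch) Rx(roll)).
In Python, from workcell import get_obs, camera, calibration, job_done, tip_reach gives the robot as it stands.
- The arm moves only by the tool apply_moves, never from a script. Its argument "rows" is a list of rows, each a list of 7 numbers: the shift along the world's x, y, z in mm, then the turn, a rotation vector about the world's x, y, z in degrees, then the closure, from 0 (fully open) to 1 (shut). A call has 1 to 20 rows; each row shifts and turns the commanded pose from where the row before left it; what a row does not reach is not made up. A row lasts 1/8 s, in which the tool goes at most 62.5 mm and 10.7 degrees, less where a joint would pass 70% of its speed; a pose out of reach is approached as far as the arm can. A call with a gripper value outside its range is refused whole. The fingers move at their own pace and stop on an object; "grip_force" is the grip in N (left out, the last holds). Time passes only in rows, so rows that do not move let the fingers close. It gives the time, the measured TCP pose, the force and the opening at its end, in the units of the state.
- get_obs(): the state, without advancing time (a new reading comes with each control period).
- camera(name): name is "scene" or "top" or "wrist"; returns the picture (400x640x3 uint8, red, green, blue); there is no depth.
- calibration(name): a dict with "intrinsics" (3x3 intrinsics, pixels), "T" (4x4, takes a point from camera to world coordinates); the wrist camera has in their place "mount" (4x4, takes a point from camera to tool coordinates, whose origin is the TCP and whose axes are the flange's). Camera axes: x right, y down, z forward; pixel columns grow to the right and rows downward; lengths in m; the calibration is good to about 2 mm. A picture is of the moment at which its call begins: read the wrist's pose just before it. calibration takes no time and is no camera call.
- job_done(): hands the job in, once; it reports no verdict.
The state is a dict: "time": time; "q": joint angles; "qd": joint speeds; "joint_efforts": joint torques, N m; "ee_pos": TCP position; "tcp_rot": TCP orientation; "wrist_force": force on the tool from outside, world axes, zero at the start; "torque": the same for the moment, N m; "opening": finger opening in m.
Only numpy, scipy, OpenCV 4.12 (cv2) and the standard library are available. Lean on these libraries where they do the work, as an engineer would, in place of code of your own. Each camera call takes 0.05 s, during which the arm holds its last target.

### The job

The arm that will carry a screen is ready to be joined to its desk bracket: take the stepped pin with the flat tab out of the wooden holder and thread it down through the upper lug, the link's loose eye and the lower lug, until its flange sits flat on the upper lug, then let go. The eye lies a few millimetres out of line, so feel for its hole gently and draw it into line rather than forcing the pin, and leave the round-knobbed screw and the other things on the desk where they are.

Things in the scene. Friction and masses are not known exactly. Their poses are not given: they have to be found in the camera images.
- bracket: Fixed steel desk bracket. Origin on the underside of its base plate (8 mm thick, 70 mm wide, from -35 to +240 mm along x), straight below the axis of its two lug holes; z up. At the origin is the C-shaped fork: two level aluminium lugs, each 52 x 50 x 8 mm, joined by an upright web centred at x = -31 mm. x points from the fork along the link to the far foot.
- fork_hole (a point): Centre of the mouth of the upper lug's through hole (22 mm wide, 1 mm chamfer), on the top face of the upper lug, 66 mm above the bracket's origin; axes as the bracket's. The lug is 8 mm thick (58 to 66 mm).
- eye_place (a point): Point of the bracket on the lugs' axis, level with the top of the link's eye (steel, 43 to 53 mm up). Its through hole (11.5 mm, hardly chamfered) lies in a stiff off-centre bush: it starts 2.8 to 5.2 mm off this point in any level direction, not measured. The eye slides level, about 5 N along bracket x or y, stops 6 mm away, no spring, stays where put. Its face yields about 1 mm at 8 N.
- lower_hole (a point): Centre of the mouth of the lower lug's through hole (11.5 mm wide, hardly chamfered), on the lower lug's top face, 38 mm above the bracket's origin; the lug is 8 mm thick (30 to 38 mm).
- foot (a point): Top of the black block (45 x 42 mm) on the bracket's foot, 200 mm along x from the fork and 60 mm up, that carries the far end of the link (a flat bar 22 mm wide).
- pin: Loose stepped steel pin, about 0.12 kg, upright in one of the holder's two pockets. Origin at its lower end (tip), z up the pin. Shank 10 mm wide, 0 to 33 mm, blunt, 0.6 mm chamfer; shoulder 20.6 mm wide, 33 to 38 mm, fits the upper lug's hole; flange 32 mm wide, 38 to 42 mm; flat tab 42 to 76 mm. Fully home, the flange lies on the upper lug, tip 38 mm below fork_hole.
- pin_tab (a point): Middle of the pin's flat grip tab, 59 mm above its tip: 12 mm thick along y, 26 mm wide along x, 34 mm tall; axes as the pin's.
- screw: Loose levelling screw of the same kind in the other pocket, with a round knob (24 mm wide, 18 mm tall) instead of the tab; leave it. Origin at its lower end, z up.
- holder: Fixed wooden holder block, 60 (x) x 170 (y) x 50 (z) mm, origin at the centre of its underside; two round pockets 23 mm wide at 45 mm either side of its middle along y. The pin and the screw each hang in one of them by the flange, the flange on the block's top and the tip 12 mm above the desk.
- mug: White mug, 80 mm wide, 95 mm tall, bystander; origin under its centre.
- mouse: Black computer mouse, about 80 x 60 x 32 mm, bystander; origin on its underside.
- mobile: Flat black mobile telephone, 110 x 60 x 12 mm, bystander; origin under its centre.
- stapler: Stapler, 130 x 34 x 53 mm, bystander; origin under its centre.
- pen: Blue pen, 140 x 9 x 9 mm, bystander; origin under its centre.
- calculator: Grey desk calculator, 150 x 90 x 16 mm, bystander; origin under its centre.

How it is judged:
By the outcome, as a careful person would: the job done as asked, in the order asked, and still so for the second after the job is handed in, with the robot touching nothing.
It also fails if it takes over 67 s, if anything falls off the work surface, if the arm or the gripper's body presses on something with over 40 N, if the wrist force passes 120 N, or if a joint passes its speed limit or range.

## Working session

There is one attempt and no reset: what is moved stays moved. The work goes in short steps, Python scripts to look and compute and a tool call to move; the robot and the scene stay as the last step left them, time stands still between calls to the robot, and variables do not carry over. Pictures are saved under pics/ and viewed, and the job is handed in when it is done.

Besides the shell and the picture viewer there is one more tool, called after "Request:" by a JSON object that holds its "name" and its "arguments". apply_moves: Moves the arm, as the interface text tells. Its arguments: {"type":"object","properties":{"rows":{"type":"array","items":{"type":"array","items":{"type":"number"}}},"grip_force":{"type":"number"}},"required":["rows"]}

```bash
ls; mkdir -p pics
python3 - <<'E'
from workcell import *
import cv2,numpy as np
print(get_obs(),tip_reach)
for n in ["scene","top","wrist"]:
    im=camera(n); cv2.imwrite(f"pics/{n}0.png",im[:,:,::-1]); print(n,calibration(n))
E
```

```text
pics
{'time': 0.0, 'q': array([-6.70352894e+01,  5.01252986e+00,  1.00338575e+01,  9.50980085e+01,
        8.77155978e-05,  9.00007965e+01]), 'qd': array([ 0.00071452,  0.04219516, -0.0638607 , -0.06101925, -0.06241801,
        0.03768912]), 'joint_efforts': array([-1.11119720e-03, -5.20384741e+01,  4.64808118e+01,  1.63058803e-02,
       -7.17240232e-05,  1.01935953e-05]), 'ee_pos': array([ 0.2145138 , -0.50622847,  0.24756398]), 'tcp_rot': array([-1.79923319e+02, -8.66495314e-05,  2.29639140e+01]), 'wrist_force': array([-0.2304396 ,  0.49474801, -0.66668157]), 'torque': array([-0.00721274, -0.00462117, -0.00398025]), 'opening': 0.0854424218980803} 0.017
scene {'intrinsics': array([[396.94104972,   0.        , 318.6130343 ],
       [  0.        , 396.94104972, 203.62470051],
       [  0.        ,   0.        ,   1.        ]]), 'T': array([[ 0.65501357,  0.52301175, -0.54535853,  1.07112938],
       [ 0.75560189, -0.44878738,  0.47713276, -0.5069429 ],
       [ 0.00479602, -0.72460237, -0.68915049,  0.76904232],
       [ 0.        ,  0.        ,  0.        ,  1.        ]])}
top {'int
[... 242 characters left out ...]
99983182,  0.01228708,  0.01361478, -0.04121527],
       [-0.01464106, -0.08771524, -0.99603799,  1.63430632],
       [ 0.        ,  0.        ,  0.        ,  1.        ]])}
wrist {'intrinsics': array([[280.26800665,   0.        , 320.89384539],
       [  0.        , 280.26800665, 195.74072412],
       [  0.        ,   0.        ,   1.        ]]), 'mount': array([[-4.12005857e-04, -9.57307845e-01, -2.89070096e-01,
         7.39010175e-02],
       [ 9.99999915e-01, -3.84511683e-04, -1.51900080e-04,
        -2.13764133e-04],
       [ 3.42643094e-05, -2.89070134e-01,  9.57307921e-01,
        -1.24449227e-01],
       [ 0.00000000e+00,  0.00000000e+00,  0.00000000e+00,
         1.00000000e+00]])}
```

View pics/scene0.png

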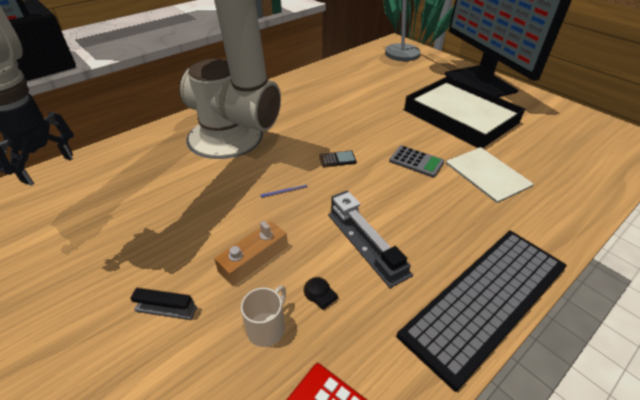

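View pics/top0.png

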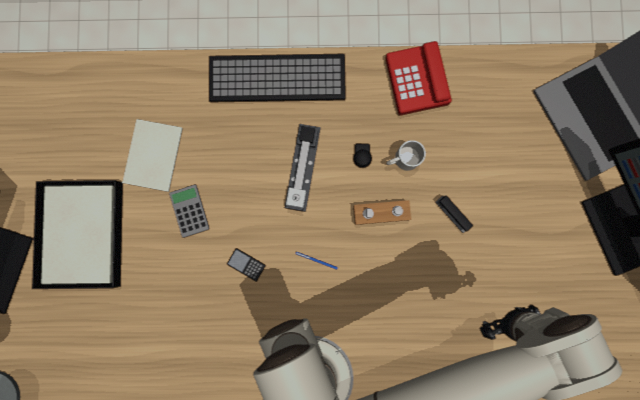

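View pics/wrist0.png

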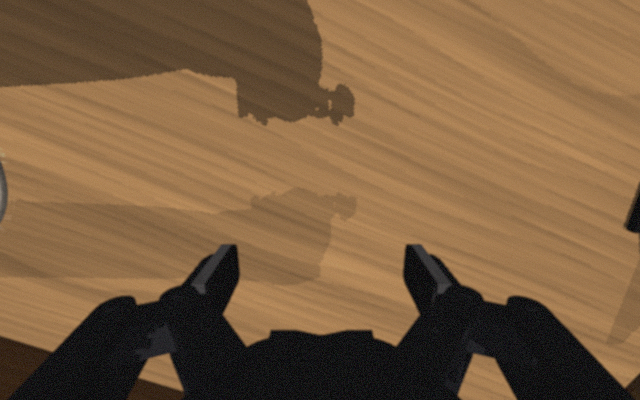

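Run:
```python
import cv2
a=cv2.imread("pics/top0.png"); b=cv2.imread("pics/scene0.png")
c=cv2.resize(a[110:230,275:435],None,fx=5,fy=5,interpolation=cv2.INTER_CUBIC); cv2.imwrite("pics/tc.png",c)
c=cv2.resize(b[180:300,200:420],None,fx=3.6,fy=3.6,interpolation=cv2.INTER_CUBIC); cv2.imwrite("pics/sc.png",c)
```

```text
(no output)
```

View pics/tc.png

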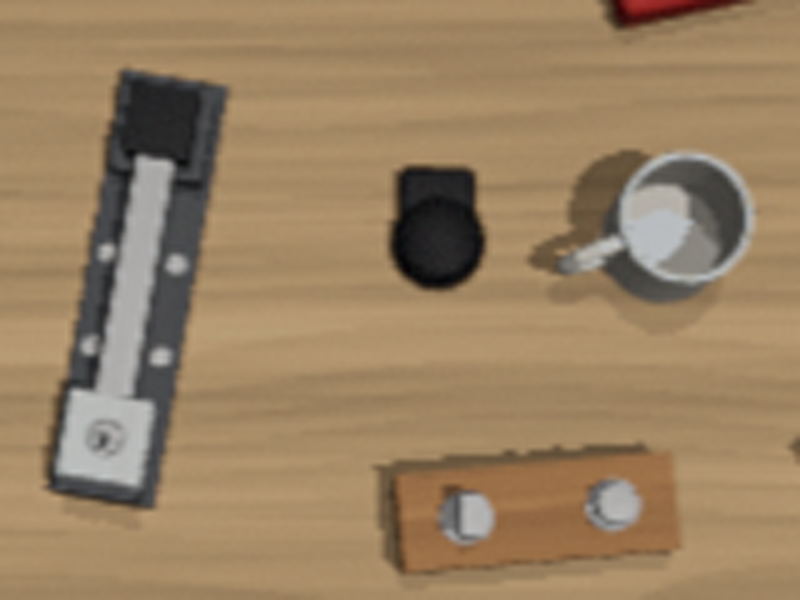

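View pics/sc.png

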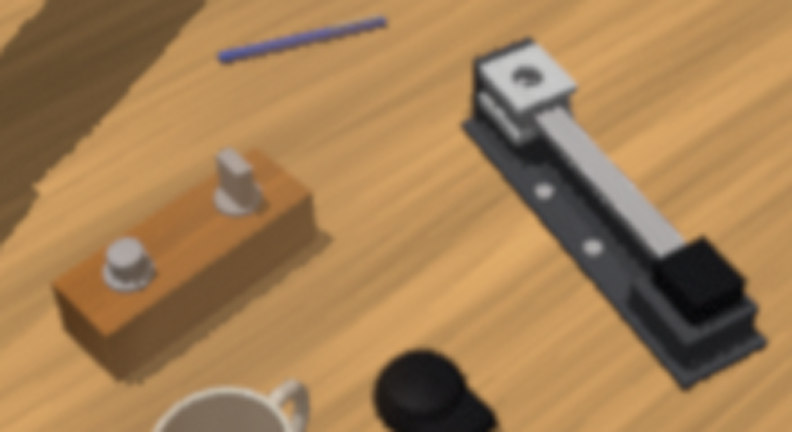

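```bash
cat > h.py <<'E'
from workcell import *
import cv2,numpy as np
from scipy.spatial.transform import Rotation as R
def ray(name,uv,z,obs=None):
    c=calibration(name);K=c["intrinsics"]
    if name=="wrist":
        T=np.eye(4);T[:3,:3]=R.from_euler("xyz",obs["tcp_rot"],degrees=True).as_matrix();T[:3,3]=obs["ee_pos"];T=T@c["mount"]
    else: T=c["T"]
    d=T[:3,:3]@np.linalg.solve(K,[uv[0],uv[1],1.]);o=T[:3,3]
    return o+d*(z-o[2])/d[2]
def proj(name,p,obs=None):
    c=calibration(name);K=c["intrinsics"]
    if name=="wrist":
        T=np.eye(4);T[:3,:3]=R.from_euler("xyz",obs["tcp_rot"],degrees=True).as_matrix();T[:3,3]=obs["ee_pos"];T=T@c["mount"]
    else: T=c["T"]
    q=K@(T[:3,:3].T@(np.array(p)-T[:3,3]));return q[:2]/q[2]
E
python3 - <<'E'
from h import *
t=lambda x,y,z:ray("top",(275+x/5,110+y/5),z).round(4)
s=lambda x,y,z:ray("scene",(200+x/3.6,180+y/3.6),z).round(4)
print("pin flange",t(467,517,.054),s(238,200,.054)); print("tab top",t(472,514,.088),s(231,155,.088))
print("screw",t(612,503,.054),s(128,270,.054))
print("hole",t(105,438,.066),s(527,76,.066)); print("foot",t(160,120,.06),s(700,275,.06))
print("baseplate L edge",t(52,488,0.008),t(122,70,.008),"R",t(153,506,.008),t(228,90,.008))
print("upper lug corners",[t(*p,.066) for p in [(72,388),(157,402),(137,488),(54,472)]])
E
```

```text
pin flange [ 0.5016 -0.1822  0.054 ] [ 0.5073 -0.1809  0.054 ]
tab top [ 0.5017 -0.1822  0.088 ] [ 0.4987 -0.1769  0.088 ]
screw [ 0.5091 -0.2708  0.054 ] [ 0.5104 -0.2689  0.054 ]
hole [0.5517 0.038  0.066 ] [0.5545 0.0406 0.066 ]
foot [0.7489 0.0028 0.06  ] [0.7542 0.0008 0.06  ]
baseplate L edge [0.5253 0.0747 0.008 ] [0.7925 0.0282 0.008 ] R [0.5132 0.0111 0.008 ] [ 0.7785 -0.0394  0.008 ]
upper lug corners [array([0.5826, 0.0579, 0.066 ]), array([0.5734, 0.0062, 0.066 ]), array([0.521 , 0.0188, 0.066 ]), array([0.5314, 0.0693, 0.066 ])]
```

Request:
{"name": "apply_moves", "arguments": {"rows": [[19,39,-4,0,0,-1.65,0],[19,39,-4,0,0,-1.65,0],[19,39,-4,0,0,-1.65,0],[19,39,-4,0,0,-1.65,0],[19,39,-4,0,0,-1.65,0],[19,39,-4,0,0,-1.65,0],[19,39,-4,0,0,-1.65,0],[19,39,-4,0,0,-1.65,0],[19,39,-4,0,0,-1.65,0],[19,39,-4,0,0,-1.65,0],[19,39,-4,0,0,-1.65,0],[19,39,-4,0,0,-1.65,0],[19,39,-4,0,0,-1.65,0],[17,39,-4,0,0,-1.55,0],[0,0,-35,0,0,0,0],[0,0,-35,0,0,0,0],[0,0,-30,0,0,0,0],[0,0,0,0,0,0,0]]}}

```text
time: 2.4
ee_pos: [0.4777, 0.0176, 0.0902]
tcp_rot: [-179.1, 0.3, 1.6]
wrist_force: [-0.2, -0.5, 0.4]
opening: 0.0852
```

Run:
```python
from h import *
o=get_obs();print({k:np.round(o[k],4) for k in("time","ee_pos","tcp_rot","wrist_force")})
im=camera("wrist")[:,:,::-1];cv2.imwrite("pics/w1.png",im)
p=proj("wrist",[.553,.039,.066],o).astype(int);print(p)
np.save("o1.npy",o,allow_pickle=True)
u,v=p;c=im[max(v-50,0):v+50,max(u-60,0):u+60];cv2.imwrite("pics/w1c.png",cv2.resize(c,None,fx=6,fy=6,interpolation=cv2.INTER_CUBIC));print(max(u-60,0),max(v-50,0))
```

```text
{'time': np.float64(2.4), 'ee_pos': array([0.4777, 0.0176, 0.0902]), 'tcp_rot': array([-179.067 ,    0.2625,    1.6466]), 'wrist_force': array([-0.2392, -0.4725,  0.4324])}
[284 106]
224 56
```

View pics/w1.png

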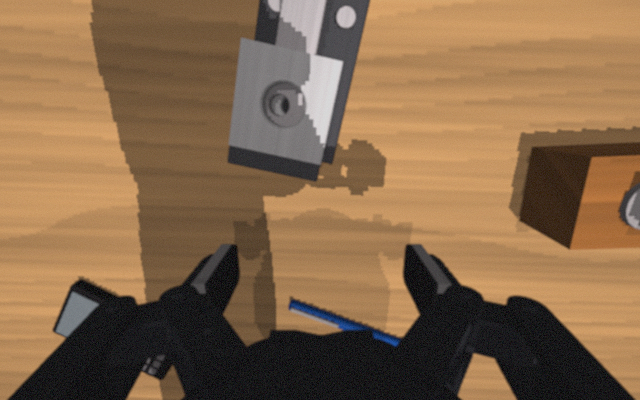

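View pics/w1c.png

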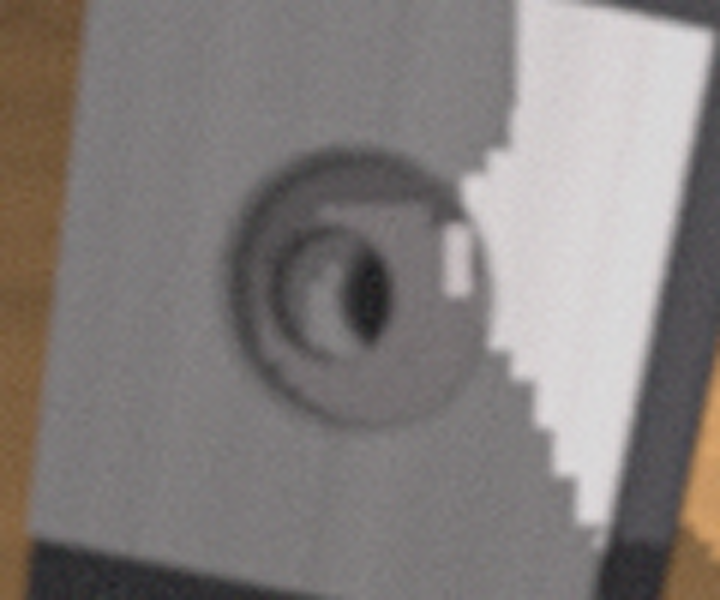

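Run:
```python
from h import *
o=np.load("o1.npy",allow_pickle=True).item()
w=lambda x,y,z:ray("wrist",(224+x/6,56+y/6),z,o)
F=w(358,288,.066);E=w(330,294,.053)
print("fork",F,"eye",E,"d",E-F)
a=np.radians(-10.2);d=(E-F)[:2];print("in bracket",np.cos(a)*d[0]+np.sin(a)*d[1],-np.sin(a)*d[0]+np.cos(a)*d[1])
# lug corners (px full image)
f=lambda u,v,z:ray("wrist",(u,v),z,o).round(4)
print([f(*p,.066) for p in [(242,39),(343,62),(325,165),(229,148)]])
print("diam",np.linalg.norm(w(225,288,.066)-w(492,288,.066)),np.linalg.norm(w(270,294,.053)-w(390,294,.053)))
# dark lower part edge: right edge of dark, lower lug hole
print("resid rot",o["tcp_rot"])
```

```text
fork [0.55419149 0.03927044 0.066     ] eye [0.55378651 0.04370324 0.053     ] d [-0.00040498  0.0044328  -0.013     ]
in bracket -0.0011835644442280534 0.004291022669216175
[array([0.583 , 0.0588, 0.066 ]), array([0.5743, 0.0104, 0.066 ]), array([0.5237, 0.0174, 0.066 ]), array([0.5313, 0.0685, 0.066 ])]
diam 0.02247583313793422 0.011003856724532756
resid rot [-179.06701225    0.26248386    1.64655984]
```

Request:
{"name": "apply_moves", "arguments": {"rows": [[-4,-10,15,-0.3,-0.1,-0.3,0],[-6,-28,10,-0.3,-0.1,-0.4,0],[-6,-28,5,-0.3,-0.06,-0.4,0],[-6,-28,5,0,0,-0.5,0],[-6,-28,5,0,0,0,0],[-6,-28,0,0,0,0,0],[-6,-28,0,0,0,0,0],[-8,-21,0,0,0,0,0],[0,0,0,0,0,0,0]]}}

```text
time: 3.58
ee_pos: [0.4312, -0.183, 0.1347]
tcp_rot: [179.9, -0.4, -0.1]
wrist_force: [-0.0, 0.5, 0.1]
opening: 0.085
```

Run:
```python
from h import *
o=get_obs();print({k:np.round(o[k],4) for k in("time","ee_pos","tcp_rot","wrist_force")})
im=camera("wrist")[:,:,::-1];cv2.imwrite("pics/w2.png",im)
p=proj("wrist",[.503,-.1815,.07],o).astype(int);print(p)
np.save("o2.npy",o,allow_pickle=True)
u,v=p;c=im[max(v-50,0):v+50,max(u-60,0):u+60];cv2.imwrite("pics/w2c.png",cv2.resize(c,None,fx=6,fy=6,interpolation=cv2.INTER_CUBIC));print(max(u-60,0),max(v-50,0))
```

```text
{'time': np.float64(3.575), 'ee_pos': array([ 0.4312, -0.183 ,  0.1347]), 'tcp_rot': array([ 1.799421e+02, -3.827000e-01, -1.086000e-01]), 'wrist_force': array([-0.0008,  0.4647,  0.125 ])}
[318 114]
258 64
```

View pics/w2.png

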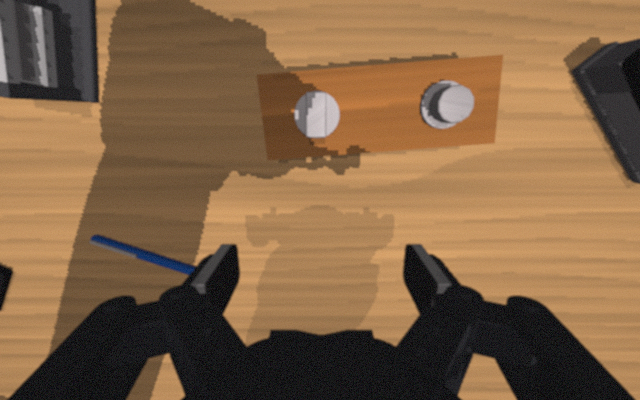

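View pics/w2c.png

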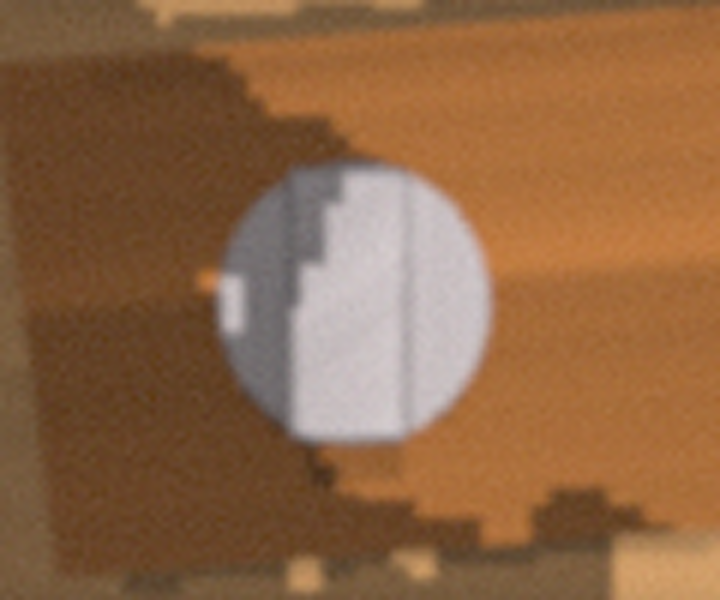

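Run:
```python
from h import *
o=np.load("o2.npy",allow_pickle=True).item()
w=lambda x,y,z:ray("wrist",(258+x/6,64+y/6),z,o)
print(w(347,302,.088),w(354,300,.054)); print(w(290,170,.088),w(288,438,.088),w(407,170,.088),w(405,438,.088))
print(np.linalg.norm(w(290,300,.088)-w(405,300,.088)))
```

```text
[ 0.50347827 -0.17988472  0.088     ] [ 0.50357156 -0.18015749  0.054     ]
[ 0.5156582  -0.17450386  0.088     ] [ 0.49040162 -0.17387411  0.088     ] [ 0.51563309 -0.18573446  0.088     ] [ 0.49037341 -0.18560138  0.088     ]
0.011270191359976705
```

Request:
{"name": "apply_moves", "arguments": {"grip_force": 80, "rows": [[24,1,0,0,0.1,0,0],[24,1,0,0,0.1,0,0],[24,1,0,0,0.1,0,0],[0,0,0,0,0,0,0.3],[0,0,-20,0,0,0,0.3],[0,0,-20,0,0,0,0.3],[0,0,-19,0,0,0,0.3],[0,0,0,0,0,0,0.3]]}}

```text
time: 4.62
ee_pos: [0.5022, -0.1779, 0.0722]
tcp_rot: [-179.9, 0.2, 0.1]
wrist_force: [0.1, 0.3, -0.1]
opening: 0.0599
```

Run:
```python
from h import *
o=get_obs();print({k:np.round(o[k],4) for k in("time","ee_pos","tcp_rot","wrist_force","opening")})
im=camera("wrist")[:,:,::-1];cv2.imwrite("pics/w3.png",im)
```

```text
{'time': np.float64(4.625), 'ee_pos': array([ 0.5022, -0.1779,  0.0722]), 'tcp_rot': array([-1.799315e+02,  1.901000e-01,  5.500000e-02]), 'wrist_force': array([ 0.1312,  0.3092, -0.1079]), 'opening': np.float64(0.0599)}
```

View pics/w3.png

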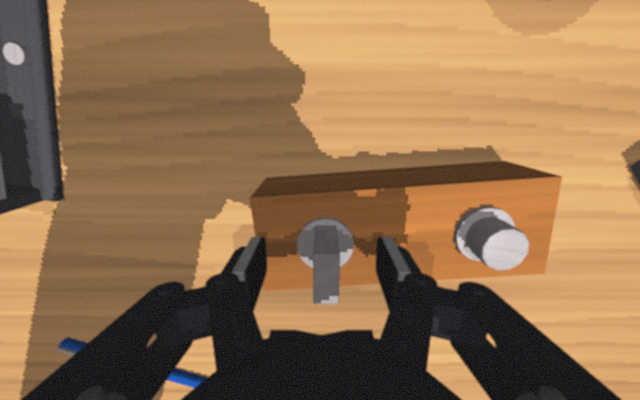

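Request:
{"name": "apply_moves", "arguments": {"grip_force": 80, "rows": [[1,-2,3,0,-0.2,0,0.3],[0,0,0,0,0,0,0.7],[0,0,0,0,0,0,1],[0,0,0,0,0,0,1],[0,0,0,0,0,0,1],[0,0,0,0,0,0,1]]}}

```text
time: 5.42
ee_pos: [0.5044, -0.1805, 0.0767]
tcp_rot: [-180.0, -0.2, 0.0]
wrist_force: [-0.8, 1.1, 5.4]
opening: 0.0109
```

Run:
```python
from h import *
o=get_obs();print({k:np.round(o[k],4) for k in("time","ee_pos","tcp_rot","wrist_force","torque","opening")})
```

```text
{'time': np.float64(5.425), 'ee_pos': array([ 0.5044, -0.1805,  0.0767]), 'tcp_rot': array([-1.799902e+02, -1.644000e-01,  4.100000e-02]), 'wrist_force': array([-0.8176,  1.0878,  5.3824]), 'torque': array([-0.0662,  0.0872,  0.019 ]), 'opening': np.float64(0.0109)}
```

Request:
{"name": "apply_moves", "arguments": {"rows": [[0,0,5,0,0,0,1],[0,0,12,0,0,0,1],[0,0,15,0,0,0,1],[0,0,15,0,0,0,1],[0,0,15,0,0,0,1],[0,0,12,0,0,0,1],[0,0,0,0,0,0,1]]}}

```text
time: 6.3
ee_pos: [0.5047, -0.1806, 0.1515]
tcp_rot: [180.0, -0.2, 0.0]
wrist_force: [-0.7, -0.3, -2.0]
opening: 0.0108
```

Run:
```python
from h import *
o=get_obs();print({k:np.round(o[k],4) for k in("time","ee_pos","tcp_rot","wrist_force","torque","opening")})
im=camera("wrist")[:,:,::-1];cv2.imwrite("pics/w4.png",im)
```

```text
{'time': np.float64(6.3), 'ee_pos': array([ 0.5047, -0.1806,  0.1515]), 'tcp_rot': array([ 1.799946e+02, -2.238000e-01,  4.360000e-02]), 'wrist_force': array([-0.6565, -0.3322, -1.9719]), 'torque': array([ 0.0198, -0.0013, -0.0273]), 'opening': np.float64(0.0108)}
```

View pics/w4.png

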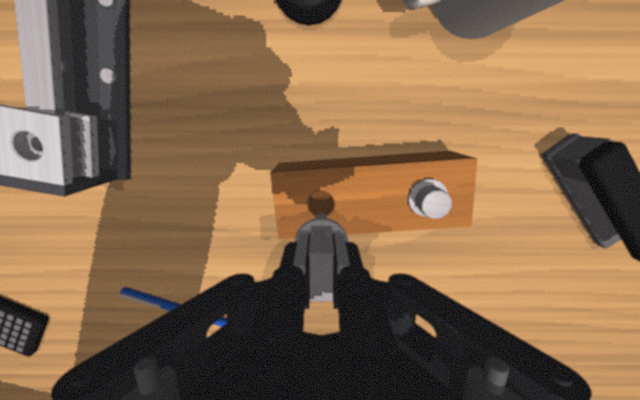

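Request:
{"name": "apply_moves", "arguments": {"rows": [[3,12,0,0,0.1,0,1],[5,25,0,0,0.1,0,1],[6,27,0,0,0,0,1],[6,27,0,0,0,0,1],[6,27,0,0,0,0,1],[6,27,0,0,0,0,1],[6,27,0,0,0,0,1],[6,27,0,0,0,0,1],[6,25,0,0,0,0,1],[0,0,0,0,0,0,1],[0,0,0,0,0,0,1]]}}

```text
time: 7.72
ee_pos: [0.5546, 0.0218, 0.1501]
tcp_rot: [-179.1, 0.1, 1.9]
wrist_force: [-0.4, 0.6, -0.7]
opening: 0.0109
```

Run:
```python
from h import *
o=get_obs();print({k:np.round(o[k],4) for k in("time","ee_pos","tcp_rot","wrist_force","torque","opening")})
im=camera("wrist")[:,:,::-1];cv2.imwrite("pics/w5.png",im)
b=camera("scene")[:,:,::-1];cv2.imwrite("pics/s5.png",cv2.resize(b[150:250,300:420],None,fx=6,fy=6,interpolation=cv2.INTER_CUBIC))
```

```text
{'time': np.float64(7.725), 'ee_pos': array([0.5546, 0.0218, 0.1501]), 'tcp_rot': array([-1.790817e+02,  1.003000e-01,  1.870400e+00]), 'wrist_force': array([-0.3954,  0.6444, -0.6823]), 'torque': array([-0.0326, -0.0027,  0.0026]), 'opening': np.float64(0.0109)}
```

View pics/w5.png

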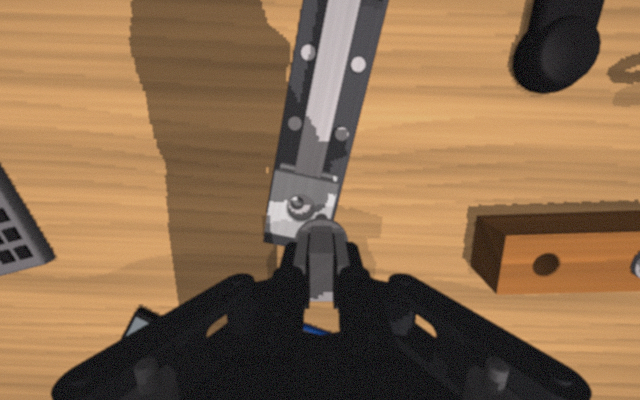

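View pics/s5.png

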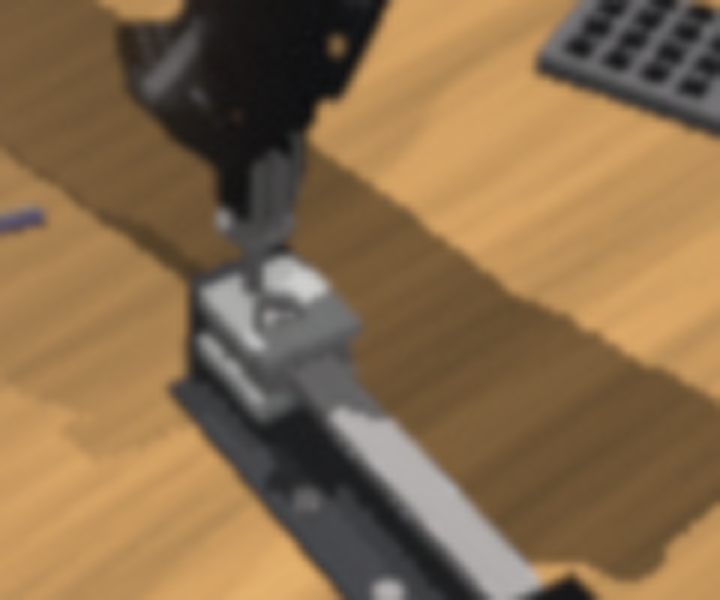

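Request:
{"name": "apply_moves", "arguments": {"rows": [[0,5,0,0,0,0,1],[0,5,0,0,0,0,1],[0,0,0,0,0,0,1]]}}

```text
time: 8.2
ee_pos: [0.5549, 0.0276, 0.1503]
tcp_rot: [-178.9, 0.1, 2.4]
wrist_force: [-0.6, -0.4, -1.1]
opening: 0.0106
```

Run:
```python
from h import *
o=get_obs();print({k:np.round(o[k],4) for k in("time","q","ee_pos","tcp_rot","wrist_force","torque","opening")})
```

```text
{'time': np.float64(8.2), 'q': array([  2.2999,   4.952 ,  -0.7872,  84.3338,   1.1425, 179.9455]), 'ee_pos': array([0.5549, 0.0276, 0.1503]), 'tcp_rot': array([-1.788575e+02,  7.190000e-02,  2.354400e+00]), 'wrist_force': array([-0.644 , -0.3805, -1.0995]), 'torque': array([-0.0065,  0.0018, -0.0155]), 'opening': np.float64(0.0106)}
```

Request:
{"name": "apply_moves", "arguments": {"rows": [[0,2,0,-0.3,0,3,1],[0,5,0,-0.4,0,3,1],[0,5,0,-0.4,0,2.5,1],[0,3,0,0,0,0,1],[0,0,0,0,0,0,1],[0,0,0,0,0,0,1]]}}

```text
time: 8.95
ee_pos: [0.5549, 0.0425, 0.1503]
tcp_rot: [-180.0, 0.2, 10.8]
wrist_force: [-1.2, 0.2, -1.8]
opening: 0.0107
```

Run:
```python
from h import *
o=get_obs();print({k:np.round(o[k],4) for k in("time","q","ee_pos","tcp_rot","wrist_force","torque","opening")})
im=camera("wrist")[:,:,::-1];cv2.imwrite("pics/w6.png",im)
cv2.imwrite("pics/w6c.png",cv2.resize(im[180:310,250:400],None,fx=5,fy=5,interpolation=cv2.INTER_CUBIC))
```

```text
{'time': np.float64(8.95), 'q': array([ 4.363400e+00,  5.223700e+00, -4.949000e-01,  8.449410e+01,
        2.380000e-02,  1.735456e+02]), 'ee_pos': array([0.5549, 0.0425, 0.1503]), 'tcp_rot': array([-179.9525,    0.2087,   10.8179]), 'wrist_force': array([-1.2044,  0.1631, -1.7703]), 'torque': array([0.0087, 0.01  , 0.0063]), 'opening': np.float64(0.0107)}
```

View pics/w6c.png

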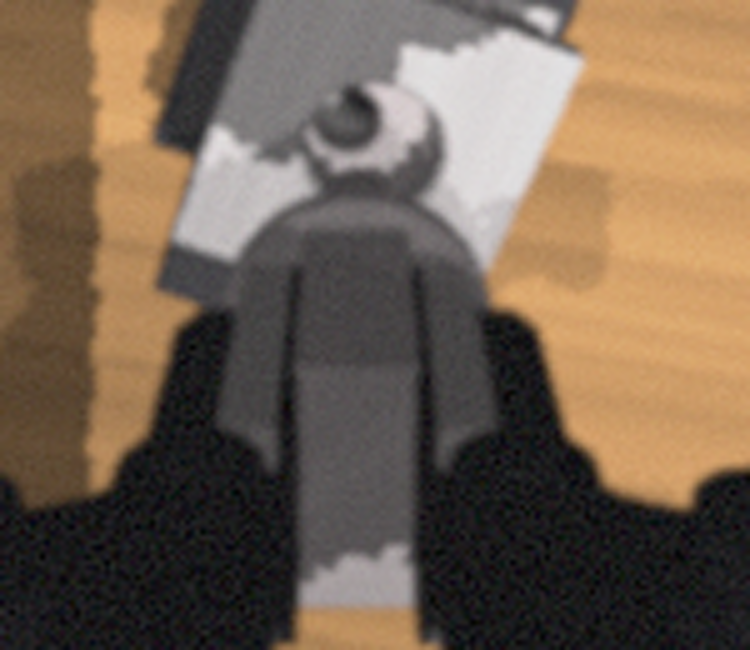

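Run:
```python
from h import *
o=get_obs()
f=lambda x,y,z:ray("wrist",(250+x/5,180+y/5),z,o).round(4)
print("eye?",f(346,115,.053),"fork",f(372,140,.066)); 
for p in [(.5538,.0437,.053),(.5542,.0393,.066)]: print((proj("wrist",p,o)-[250,180])*5)
# flange front edge: flange bottom center at tcp z -0.0647+.042 top
tz=o["ee_pos"][2]-.0647
c=[o["ee_pos"][0]-.0009,o["ee_pos"][1],tz+.042]
a=np.linspace(0,2*np.pi,13)
print("flange pred",[((proj("wrist",[c[0]+.016*np.cos(t),c[1]+.016*np.sin(t),c[2]],o)-[250,180])*5).astype(int).tolist() for t in a])
```

```text
eye? [0.5548 0.0442 0.053 ] fork [0.5557 0.0401 0.066 ]
[347.78604431 120.85576259]
[375.17569488 149.88222163]
flange pred [[382, 202], [309, 207], [249, 245], [219, 304], [226, 368], [267, 420], [330, 447], [400, 442], [458, 408], [490, 351], [487, 286], [448, 231], [382, 202]]
```

Request:
{"name": "apply_moves", "arguments": {"rows": [[0,1,-8,0,-0.2,0,1],[0,0,-8,0,0,0,1],[0,0,-7,0,0,0,1],[0,0,-5,0,0,0,1],[0,0,0,0,0,0,1]]}}

```text
time: 9.62
ee_pos: [0.5547, 0.0435, 0.1218]
tcp_rot: [-180.0, 0.1, 10.8]
wrist_force: [0.3, 0.2, -1.0]
opening: 0.0111
```

```bash
cat > st.py <<'E'
from h import *
o=get_obs()
for k in("time","ee_pos","tcp_rot","wrist_force","torque","opening"): print(k,np.round(o[k],4))
E
python3 st.py
python3 - <<'E'
from h import *
im=camera("wrist")[:,:,::-1]
cv2.imwrite("pics/w7c.png",cv2.resize(im[160:310,240:400],None,fx=5,fy=4,interpolation=cv2.INTER_CUBIC))
E
```

```text
time 9.625
ee_pos [0.5547 0.0435 0.1218]
tcp_rot [-1.799835e+02  6.050000e-02  1.084330e+01]
wrist_force [ 0.2584  0.2207 -1.016 ]
torque [ 0.0319 -0.0355  0.0351]
opening 0.0111
```

View pics/w7c.png

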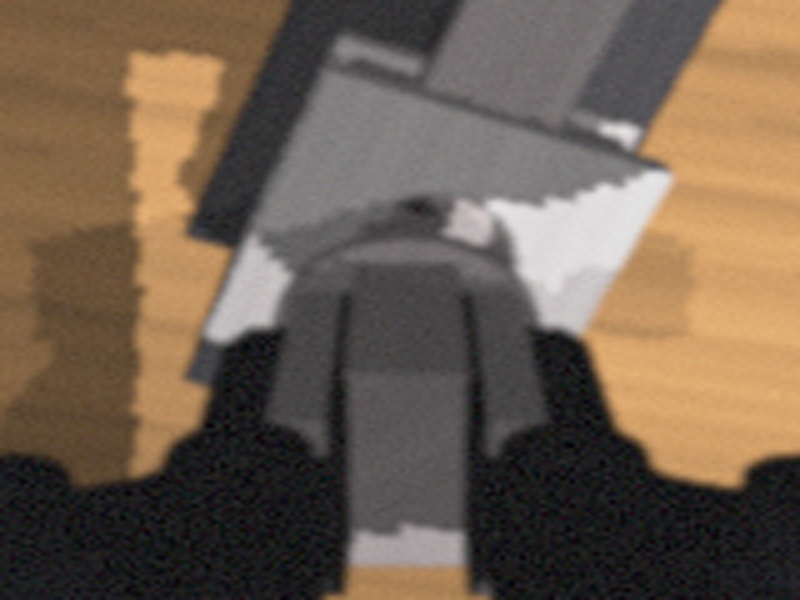

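Request:
{"name": "apply_moves", "arguments": {"rows": [[0,0,-1.5,0,0,0,1],[0,0,-1.5,0,0,0,1],[0,0,-1.5,0,0,0,1],[0,0,0,0,0,0,1]]}}

```text
time: 10.18
ee_pos: [0.5548, 0.0435, 0.1176]
tcp_rot: [-180.0, 0.0, 10.8]
wrist_force: [0.5, 0.4, -1.8]
opening: 0.0107
```

```bash
python3 st.py
```

```text
time 10.175
ee_pos [0.5548 0.0435 0.1176]
tcp_rot [-1.799891e+02  2.720000e-02  1.084280e+01]
wrist_force [ 0.4652  0.396  -1.8185]
torque [-0.0067 -0.0047  0.0167]
opening 0.0107
```

Request:
{"name": "apply_moves", "arguments": {"rows": [[0,0,-0.5,0,0,0,1],[0,0,-0.5,0,0,0,1],[0,0,-0.5,0,0,0,1],[0,0,0,0,0,0,1]]}}

```text
time: 10.68
ee_pos: [0.5549, 0.0435, 0.1162]
tcp_rot: [-180.0, 0.0, 10.8]
wrist_force: [0.0, -0.2, -1.3]
opening: 0.0104
```

```bash
python3 st.py
```

```text
time 10.675
ee_pos [0.5549 0.0435 0.1162]
tcp_rot [-1.799885e+02  1.950000e-02  1.084520e+01]
wrist_force [ 0.0261 -0.2116 -1.2706]
torque [ 0.0004 -0.0442  0.0023]
opening 0.0104
```

Request:
{"name": "apply_moves", "arguments": {"rows": [[0,0,-0.5,0,0,0,1],[0,0,-0.5,0,0,0,1],[0,0,-0.5,0,0,0,1],[0,0,0,0,0,0,1]]}}

```text
time: 11.18
ee_pos: [0.5549, 0.0435, 0.1147]
tcp_rot: [-180.0, 0.0, 10.8]
wrist_force: [0.9, 0.5, -1.2]
opening: 0.0105
```

```bash
python3 st.py
```

```text
time 11.175
ee_pos [0.5549 0.0435 0.1147]
tcp_rot [-1.799872e+02  2.160000e-02  1.084660e+01]
wrist_force [ 0.9318  0.538  -1.1604]
torque [-0.0274  0.0327  0.0124]
opening 0.0105
```

Request:
{"name": "apply_moves", "arguments": {"rows": [[0,0,-0.7,0,0,0,1],[0,0,-0.7,0,0,0,1],[0,0,-0.7,0,0,0,1],[0,0,-0.7,0,0,0,1],[0,0,-0.7,0,0,0,1],[0,0,0,0,0,0,1]]}}

```text
time: 11.92
ee_pos: [0.5549, 0.0435, 0.1112]
tcp_rot: [-180.0, 0.0, 10.8]
wrist_force: [-0.1, -0.2, -1.2]
opening: 0.0108
```

```bash
python3 st.py
```

```text
time 11.925
ee_pos [0.5549 0.0435 0.1112]
tcp_rot [-1.79988e+02  2.07000e-02  1.08451e+01]
wrist_force [-0.0502 -0.1916 -1.1928]
torque [-0.0036  0.0548 -0.0476]
opening 0.0108
```

Request:
{"name": "apply_moves", "arguments": {"rows": [[0,-0.7,0,0,0,0,1],[0,-0.7,0,0,0,0,1],[0,0,0,0,0,0,1]]}}

```text
time: 12.3
ee_pos: [0.5549, 0.0424, 0.1113]
tcp_rot: [-179.9, 0.0, 10.9]
wrist_force: [-0.1, 2.2, -1.5]
opening: 0.0106
```

Request:
{"name": "apply_moves", "arguments": {"rows": [[0,-0.8,0,0,0,0,1],[0.2,-0.8,0,0,0,0,1],[0.2,-0.7,0,0,0,0,1],[0,-0.7,0,0,0,0,1],[0,0,0,0,0,0,1]]}}

```text
time: 12.92
ee_pos: [0.5548, 0.0397, 0.1112]
tcp_rot: [-179.9, 0.1, 10.9]
wrist_force: [-2.0, 5.3, -0.1]
opening: 0.0104
```

```bash
python3 st.py;python3 - <<'E'
from h import *
im=camera("wrist")[:,:,::-1]
cv2.imwrite("pics/w8c.png",cv2.resize(im[160:310,240:400],None,fx=5,fy=4,interpolation=cv2.INTER_CUBIC))
E
```

```text
time 12.925
ee_pos [0.5548 0.0397 0.1112]
tcp_rot [-1.799037e+02  6.010000e-02  1.086930e+01]
wrist_force [-2.0214  5.3467 -0.1295]
torque [ 1.3343  0.6802 -0.0578]
opening 0.0104
```

View pics/w8c.png

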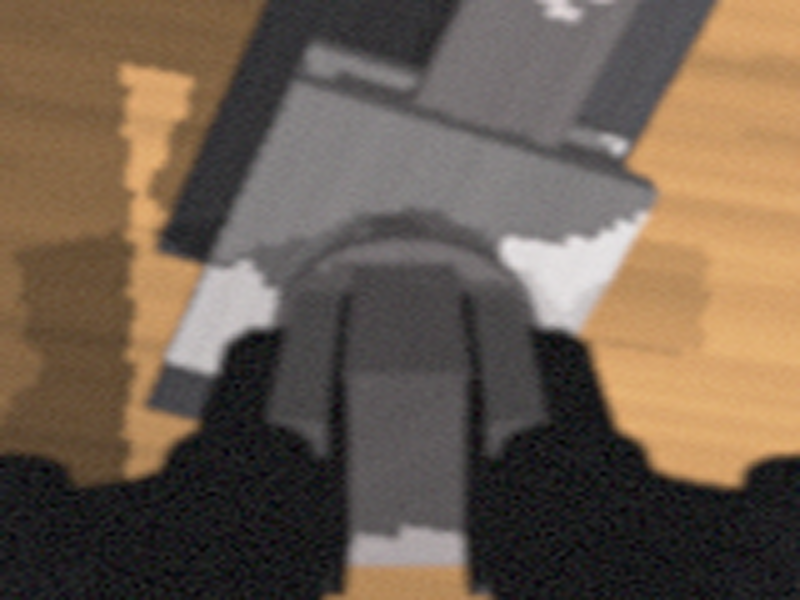

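Request:
{"name": "apply_moves", "arguments": {"rows": [[0.2,-0.6,0,0,0,0,1],[0,0,-1.5,0,0,0,1],[0,0,-1.5,0,0,0,1],[0,0,-1.5,0,0,0,1],[0,0,-1.5,0,0,0,1],[0,0,0,0,0,0,1]]}}

```text
time: 13.72
ee_pos: [0.5552, 0.0392, 0.1055]
tcp_rot: [-179.9, 0.0, 10.9]
wrist_force: [-2.3, 4.9, 0.9]
opening: 0.0108
```

```bash
python3 st.py
```

```text
time 13.725
ee_pos [0.5552 0.0392 0.1055]
tcp_rot [-1.79907e+02  2.00000e-02  1.08759e+01]
wrist_force [-2.2648  4.9192  0.9041]
torque [1.4181 0.5991 0.0375]
opening 0.0108
```

Tip at about z 0.041; now feeling for the lower lug.

Request:
{"name": "apply_moves", "arguments": {"rows": [[0,0,-1,0,0,0,1],[0,0,-1,0,0,0,1],[0,0,-0.7,0,0,0,1],[0,0,-0.7,0,0,0,1],[0,0,0,0,0,0,1]]}}

```text
time: 14.35
ee_pos: [0.5552, 0.0391, 0.1022]
tcp_rot: [-179.9, 0.0, 10.9]
wrist_force: [-2.2, 6.0, 1.9]
opening: 0.0107
```

```bash
python3 st.py
```

```text
time 14.35
ee_pos [0.5552 0.0391 0.1022]
tcp_rot [-1.799095e+02  2.340000e-02  1.087630e+01]
wrist_force [-2.2006  5.9909  1.9221]
torque [ 1.3691  0.6523 -0.0193]
opening 0.0107
```

Request:
{"name": "apply_moves", "arguments": {"rows": [[0,0,-0.7,0,0,0,1],[0,0,-0.7,0,0,0,1],[0,0,-0.6,0,0,0,1],[0,0,0,0,0,0,1]]}}

```text
time: 14.85
ee_pos: [0.5552, 0.0391, 0.1002]
tcp_rot: [-179.9, 0.0, 10.9]
wrist_force: [-2.6, 5.2, 1.7]
opening: 0.0104
```

```bash
python3 st.py
```

```text
time 14.85
ee_pos [0.5552 0.0391 0.1002]
tcp_rot [-1.799089e+02  1.810000e-02  1.087210e+01]
wrist_force [-2.6323  5.2286  1.7182]
torque [ 1.3269  0.6924 -0.0366]
opening 0.0104
```

Request:
{"name": "apply_moves", "arguments": {"rows": [[0,0,-0.8,0,0,0,1],[0,0,-0.8,0,0,0,1],[0,0,-0.7,0,0,0,1],[0,0,-0.7,0,0,0,1],[0,0,0,0,0,0,1]]}}

```text
time: 15.48
ee_pos: [0.5552, 0.0391, 0.0972]
tcp_rot: [-179.9, 0.0, 10.9]
wrist_force: [-2.5, 5.8, 1.4]
opening: 0.0106
```

```bash
python3 st.py
```

```text
time 15.475
ee_pos [0.5552 0.0391 0.0972]
tcp_rot [-1.799108e+02  2.370000e-02  1.087470e+01]
wrist_force [-2.4937  5.7931  1.4414]
torque [ 1.3244  0.6967 -0.0213]
opening 0.0106
```

Request:
{"name": "apply_moves", "arguments": {"rows": [[0,0,-0.7,0,0,0,1],[0,0,-0.7,0,0,0,1],[0,0,-0.7,0,0,0,1],[0,0,-0.7,0,0,0,1],[0,0,0,0,0,0,1]]}}

```text
time: 16.1
ee_pos: [0.5552, 0.0391, 0.0944]
tcp_rot: [-179.9, 0.0, 10.9]
wrist_force: [-3.0, 6.2, 1.6]
opening: 0.0109
```

```bash
python3 st.py
```

```text
time 16.1
ee_pos [0.5552 0.0391 0.0944]
tcp_rot [-1.799108e+02  2.610000e-02  1.087380e+01]
wrist_force [-3.0034  6.2427  1.6383]
torque [1.3474 0.6484 0.0111]
opening 0.0109
```

Request:
{"name": "apply_moves", "arguments": {"rows": [[0,0,-0.5,0,0,0,1],[0,0,-0.5,0,0,0,1],[0,0,-0.5,0,0,0,1],[0,0,0,0,0,0,1]]}}

```text
time: 16.6
ee_pos: [0.5552, 0.0391, 0.093]
tcp_rot: [-179.9, 0.0, 10.9]
wrist_force: [-3.9, 4.8, 2.6]
opening: 0.0105
```

```bash
python3 st.py
```

```text
time 16.6
ee_pos [0.5552 0.0391 0.093 ]
tcp_rot [-1.799111e+02  2.050000e-02  1.087550e+01]
wrist_force [-3.8748  4.8492  2.5583]
torque [ 1.3393  0.7538 -0.0481]
opening 0.0105
```

Request:
{"name": "apply_moves", "arguments": {"rows": [[0,0,-0.4,0,0,0,1],[0,0,-0.4,0,0,0,1],[0,0,0,0,0,0,1]]}}

```text
time: 16.98
ee_pos: [0.5552, 0.0392, 0.0928]
tcp_rot: [-179.9, -0.0, 10.9]
wrist_force: [-4.7, 5.6, 6.4]
opening: 0.0108
```

```bash
python3 st.py
```

```text
time 16.975
ee_pos [0.5552 0.0392 0.0928]
tcp_rot [-1.799132e+02 -3.500000e-03  1.087650e+01]
wrist_force [-4.7082  5.5872  6.3882]
torque [1.3826 1.1399 0.0234]
opening 0.0108
```

Request:
{"name": "apply_moves", "arguments": {"rows": [[0,0,-0.5,0,0,0,1],[0,0,-0.4,0,0,0,1],[0,0,0,0,0,0,1]]}}

```text
time: 17.35
ee_pos: [0.5552, 0.0392, 0.0927]
tcp_rot: [-179.9, -0.0, 10.9]
wrist_force: [-7.7, 5.6, 13.7]
opening: 0.011
```

```bash
python3 st.py;python3 - <<'E'
from h import *
im=camera("wrist")[:,:,::-1]
cv2.imwrite("pics/w9c.png",cv2.resize(im[160:310,240:400],None,fx=5,fy=4,interpolation=cv2.INTER_CUBIC))
b=camera("scene")[:,:,::-1];cv2.imwrite("pics/s9.png",cv2.resize(b[150:250,300:420],None,fx=6,fy=6,interpolation=cv2.INTER_CUBIC))
E
```

```text
time 17.35
ee_pos [0.5552 0.0392 0.0927]
tcp_rot [-1.799131e+02 -3.580000e-02  1.087620e+01]
wrist_force [-7.6805  5.5587 13.7242]
torque [ 1.2956  1.7047 -0.0146]
opening 0.011
```

View pics/w9c.png

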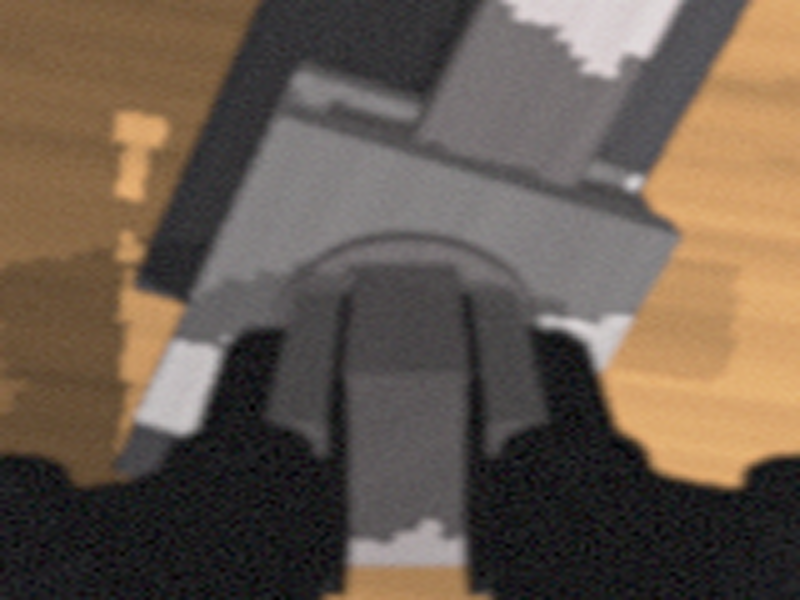

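View pics/s9.png

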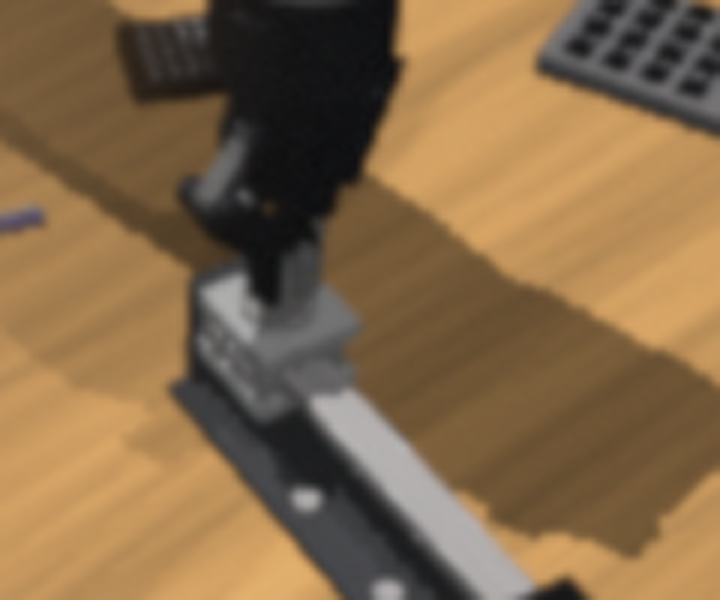

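Request:
{"name": "apply_moves", "arguments": {"grip_force": 20, "rows": [[0,0.3,1,0,0,0,1],[0,0,0,0,0,0,1],[0,0,0,0,0,0,0.7],[0,0,0,0,0,0,0.5],[0,0,0,0,0,0,0.4],[0,0,0,0,0,0,0.4],[0,0,0,0,0,0,0.4]]}}

```text
time: 18.32
ee_pos: [0.5555, 0.0388, 0.0918]
tcp_rot: [-180.0, 0.0, 10.8]
wrist_force: [-0.6, -0.8, 0.1]
opening: 0.0514
```

```bash
python3 st.py
```

```text
time 18.325
ee_pos [0.5555 0.0388 0.0918]
tcp_rot [-1.799933e+02  1.800000e-02  1.084410e+01]
wrist_force [-0.6284 -0.7506  0.0662]
torque [-0.0363  0.0451  0.0146]
opening 0.0514
```

Released, no force. Retreat straight up, then back for a view.

Request:
{"name": "apply_moves", "arguments": {"rows": [[0,0,10,0,0,0,0.4],[0,0,15,0,0,0,0.4],[0,0,20,0,0,0,0.4],[0,0,20,0,0,0,0.4],[-20,-4,0,0,0,0,0.4],[-25,-5,0,0,0,0,0.4],[-20,-4,0,0,0,0,0.4],[0,0,0,0,0,0,0.4]]}}

```text
time: 19.32
ee_pos: [0.4902, 0.0257, 0.1584]
tcp_rot: [180.0, -0.1, 10.8]
wrist_force: [1.2, 0.4, -0.5]
opening: 0.051
```

```bash
python3 st.py;python3 - <<'E'
from h import *
o=get_obs()
im=camera("wrist")[:,:,::-1];cv2.imwrite("pics/w10.png",im)
b=camera("scene")[:,:,::-1];cv2.imwrite("pics/s10.png",cv2.resize(b[150:250,300:420],None,fx=6,fy=6,interpolation=cv2.INTER_CUBIC))
cv2.imwrite("pics/t10.png",camera("top")[:,:,::-1])
E
```

```text
time 19.325
ee_pos [0.4902 0.0257 0.1584]
tcp_rot [ 1.799928e+02 -9.510000e-02  1.082710e+01]
wrist_force [ 1.1502  0.4334 -0.4949]
torque [ 0.013  -0.0546 -0.0009]
opening 0.051
```

View pics/w10.png

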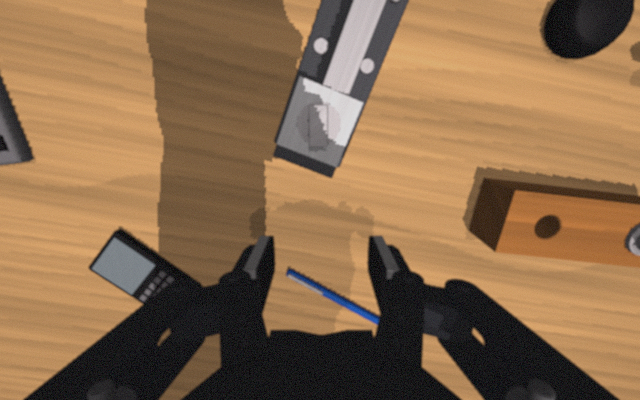

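View pics/s10.png

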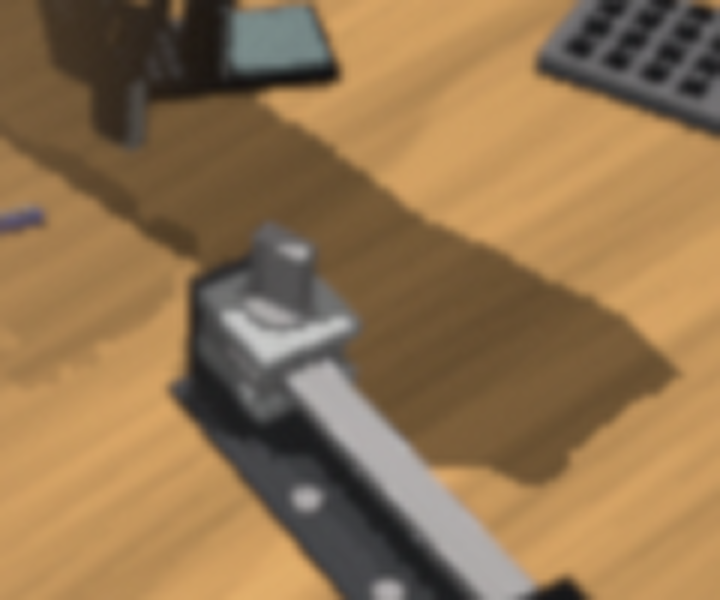

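View pics/t10.png

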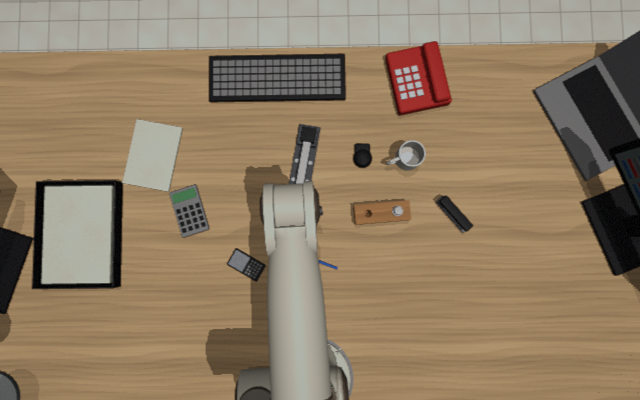

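The pin stands upright with its flange flat on the upper lug. The wrist view shows it at (319,125). The screw, mug, mouse, stapler, mobile and pen haven't moved, and the gripper is clear.

```bash
python3 -c "
from workcell import *
job_done()"
```

```text
the job is handed in; nothing more can be done
```

The stepped pin is in place through the upper lug, the link's eye and the lower lug, with its flange on the upper lug. I let go of it and handed the job in at about 19.5 s.

- **Insertion:** I measured the eye hole about 4.4 mm off the lugs' axis. I put the pin into it without any noticeable contact, then drew the eye into line with about 5 N. The pin then went through the lower lug with less than 3 N of vertical force.
- **Seating:** The pin stopped firmly at 92.7 mm tool height, just where the flange should land. Pressing further only raised the force to about 14 N.
- **Last checks:** After release the force was about zero. The scene and wrist pictures show the pin upright with its flange flat on the lug. The screw is still in its pocket and the other things on the desk look unmoved.
- **What went wrong:** The last joint ran into its range limit twice on the way to the fork, which left the tool about 20 mm short and about 1° tilted. I fixed this by correcting the tilt and turning the tool to about 11° yaw, so the tab stands turned by that much.
- **What disagreed:** Two camera estimates of the holes differed by about 1 to 1.5 mm. I aimed close to the first one, and the pin went in without a search.

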